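# Raise the bay's stop arm and push the finds box in

### The job

Push the counterweighted stop arm at the mouth of the scanning bay up past its balance point, so that it stays raised by itself, and only then push the cardboard finds box straight in under it until its far side sits flush against the back stop, roughly midway between the cheeks. Use fingertips or the outside of the fingers only, gently: nothing is gripped or lifted, and the pottery sherd, the lens cap and the marker stay where they are.

Things in the scene. Friction and masses are not known exactly. Their poses are not given: they have to be found in the camera images.
- bay: Fixed aluminium bay, open to the robot. Origin on the desk, middle of its mouth; x into the bay, y left. Back stop 166 mm long, 36 high, front face at x = 85 mm. Cheeks 20 mm high along x from 33 to 88 mm, inner faces at y = +-75 mm. Hinge post 42 x 30 mm, 89 high, at x = 0, y = 120 mm; a foot 8 mm high joins it to the stop. To the right of the mouth the arm's free end is open to reach.
- stop_arm (a joint): Hinge angle of the stop arm, rad: 0 = down, level across the mouth, resting by its weight; grows as the free end rises; 1.75 = upper stop, leaning 10 degrees outward past vertical. No spring: it balances at about 0.87 rad; below that it falls back down, beyond it goes on up by itself and stays. Under 2 N at the free end moves it.
- gate_hinge (a point): Hinge axis of the stop arm, at bay x = 0, y = 120 mm, z = 75 mm, running along bay x; the arm swings in the bay's y-z plane. A steel drum as counterweight (48 mm diameter, 36 long) sits 60 mm straight above the axis while the arm is down and swings out to the left as the arm rises.
- gate_end (a point): Tip of the arm's free end, 240 mm from the hinge axis (moves with the arm; when down at bay x = 0, y = -120 mm, z = 75 mm). The arm is a round bar, 14 mm diameter, its last 38 mm under a rubber cap of 16 mm. Between 72 and 183 mm from the hinge a grating reaches 39 mm below the bar's centre line and bars the box; the last 55 mm are free of it.
- finds_box: Closed cardboard finds box, 68 mm (its x) by 104 mm (its y) by 45 mm high, 0.2 to 0.4 kg, loose on the desk in front of the mouth, long side across it. Origin at the centre of its underside. When home its origin lies 34 mm in front of the back stop (bay x = +51 mm).
- bay_stop (a point): Middle of the foot of the back stop's front face (bay x = +85 mm, y = 0, z = 0); same axes as the bay.
- sherd: Bystander: reddish-brown curved pottery sherd, 47 x 61 x 16 mm, lying in front of the hinge post, left of the box. Origin at the centre of its underside.
- lens_cap: Bystander: black lens cap, 54 mm diameter, 10 mm high, lying to the right of the box, nearer the robot than the free end of the arm. Origin at the centre of its underside.
- marker: Bystander: white marker pen with a blue cap, 138 mm long, 16 mm thick, lying on the desk to the left of the blue vise. Origin at its middle, on the underside.
Things that resemble listed ones, but are neither listed nor needed, are in the scene too. There is more than one size of the finds_box; the one meant has the size given above.

How it is judged:
By the outcome, as a careful person would: the job done as asked, in the order asked, and still so for the second after the job is handed in, with the robot touching nothing.
It also fails if it takes over 58 s, if anything falls off the work surface, if the arm or the gripper's body presses on something with over 40 N, if the wrist force passes 120 N, or if a joint passes its speed limit or range.

### The arm

A 6-joint arm with a two-finger parallel gripper is mounted at the origin on a cart in front of the work surface, level with it; the furniture and walls round the work are solid. World frame = base frame: x ahead of the robot, y to its left, z up, the work surface at z = 0. Lengths are in m, angles in rad, forces in N, time in s.
With the tool pointing down it reaches from about 0.275 to 0.825 m from the base axis. Payload 4.9 kg.
Tool frame: the origin (TCP) lies on the centre line of the jaws, within the pads' length; the fingertips stand 11 mm ahead of it and the grasp point (between the pads) lies 8 mm behind it (ctrl.finger_overhang is the distance from the TCP to the fingertips, in m); z points along the fingers, y is the direction in which the jaws open and shut (so a half turn about z gives the same grasp; the last joint's range is limited). The gripper opens to 85 mm and grips with 20 to 120 N. Pads are 22 mm wide; open, the fingers measure 114 mm over their backs; the gripper's body (76 mm by 85 mm) begins 54 mm behind the grasp point. The pads swing forward as they close: fully open they stand 13 mm farther back than shut.
Start: joints at [1.122, 0.326, -0.193, 1.052, 0, 1.437], TCP at [0.17, 0.523, 0.242] pointing down, gripper open.
Joint ranges: [-2.65, 2.65], [-0.97, 1.79], [-1.3, 1.35], [-1.93, 2.1], [-1.47, 1.37], [-3.14, 3.14]. Speed limits (rad/s): [2.57, 2.57, 3.14, 3.14, 3.14, 3.14].

### API

Orientations are given as a unit quaternion [w, x, y, z].
In Python, from station import monitor, eyes, finish_job, ctrl gives the robot as it stands. The module is installed in compiled form; this text tells all that it offers.
- The arm moves only by the tool carry_out, never from a script. Its arguments are lists of equal length, an entry for each row: "jaw": the finger opening in m, from 0 to 0.0854; "dp": the shift along the tool's x, y, z in m, a list of three; "roll": the turn about the tool's z in degrees. A call has 1 to 12 rows; each row shifts and turns the commanded pose from where the row before left it, along the tool's axes as they then stand; what a row does not reach is not made up. A row lasts 1/10 s, in which the tool goes at most 50 mm and 8.59 degrees, less where a joint would pass 70% of its speed; a pose out of reach is approached as far as the arm can. A call with a gripper value outside its range is refused whole. The fingers move at their own pace and stop on an object; "newtons" is the grip in N (left out, the last holds). Time passes only in rows, so rows that do not move let the fingers close. It gives the time, the measured TCP pose, the force and the opening at its end, in the units of the state.
- monitor.state(): the state, without advancing time (a new reading comes with each control period).
- eyes.snapshot(name): name is "scene" or "top" or "wrist"; returns the picture (480x640x3 uint8, red, green, blue); there is no depth.
- eyes.camera_model(name): a dict with "mtx" (3x3 intrinsics, pixels), "cam_to_world" (4x4, takes a point from camera to world coordinates); the wrist camera has in their place "tool_from_camera" (4x4, takes a point from camera to tool coordinates, whose origin is the TCP and whose axes are the flange's). Camera axes: x right, y up, looking along -z (the intrinsics and any distortion apply to the point x, -y, -z); pixel columns grow to the right and rows downward; lengths in m; the calibration is good to about 2 mm. A picture is of the moment at which its call begins: read the wrist's pose just before it. camera_model takes no time and is no camera call.
- finish_job(): hands the job in, once; it reports no verdict.
The state is a dict: "time": time; "qpos": joint angles; "qd": joint speeds; "joint_torque": joint torques, N m; "ee_pos": TCP position; "eef_rot": TCP orientation; "ft_force": force on the tool from outside, world axes, zero at the start; "torque": the same for the moment, N m; "width": finger opening in m.
Only numpy, scipy, OpenCV 4.12 (cv2) and the standard library are available. Lean on these libraries where they do the work, as an engineer would, in place of code of your own. Each camera call takes 0.05 s, during which the arm holds its last target.

## Working session

There is one attempt and no reset: what is moved stays moved. The work goes in short steps, Python scripts to look and compute and a tool call to move; the robot and the scene stay as the last step left them, time stands still between calls to the robot, and variables do not carry over. Pictures are saved under pics/ and viewed, and the job is handed in when it is done.

Besides the shell and the picture viewer there is one more tool, called after "Request:" as name(argument=value, ...) on one line, values as JSON. carry_out: Moves the arm, as the interface text tells. Its arguments: {"type":"object","properties":{"jaw":{"type":"array","items":{"type":"number"}},"dp":{"type":"array","items":{"type":"array","items":{"type":"number"}}},"roll":{"type":"array","items":{"type":"number"}},"newtons":{"type":"number"}},"required":["jaw","dp","roll"]}

```bash
mkdir -p pics; python3 - <<'E'
from station import monitor, eyes, ctrl
import cv2, numpy as np
s=monitor.state()
for k,v in s.items(): print(k,np.round(v,4))
for n in ("scene","top","wrist"):
    cv2.imwrite(f"pics/{n}0.png",eyes.snapshot(n)[...,::-1])
    m=eyes.camera_model(n)
    for k,v in m.items(): print(n,k,np.round(v,4).tolist())
print(ctrl.finger_overhang)
E
```

```text
time 0.0
qpos [ 1.1218  0.327  -0.1936  1.052  -0.      1.4366]
qd [-0.0023  0.0004 -0.0003 -0.0003 -0.0014 -0.0009]
joint_torque [ 7.0000e-04 -4.4340e+01  2.6244e+01  1.5400e-02 -1.0000e-04 -0.0000e+00]
ee_pos [0.1701 0.5225 0.2415]
eef_rot [-2.000e-04  1.568e-01  9.876e-01 -8.000e-04]
ft_force [-0.4045  0.4995  0.0092]
torque [ 0.0016 -0.0369  0.0101]
width 0.0852
scene mtx [[434.622, 0.0, 317.1188], [0.0, 434.622, 233.3722], [0.0, 0.0, 1.0]]
scene cam_to_world [[0.7668, 0.4503, -0.4575, -0.0341], [-0.6419, 0.5356, -0.5487, -0.7216], [-0.0021, 0.7144, 0.6998, 0.8547], [0.0, 0.0, 0.0, 1.0]]
top mtx [[529.1661, 0.0, 315.2356], [0.0, 529.1661, 230.026], [0.0, 0.0, 1.0]]
top cam_to_world [[0.0207, 0.9888, -0.1478, 0.2898], [-0.9998, 0.0205, -0.0029, -0.1139], [0.0002, 0.1478, 0.989, 1.4707], [0.0, 0.0, 0.0, 1.0]]
wrist mtx [[421.7406, 0.0, 315.5261], [0.0, 421.7406, 242.3026], [0.0, 0.0, 1.0]]
wrist tool_from_camera [[0.0005, 0.9495, 0.3137, 0.0807], [1.0, -0.0008, 0.0008, 0.0003], [0.001, 0.3137, -0.9495, -0.1319], [0.0, 0.0, 0.0, 1.0]]
0.011
```

View pics/scene0.png

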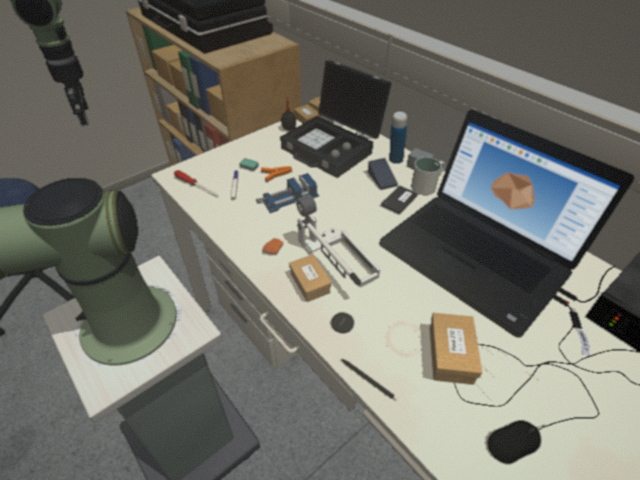

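View pics/top0.png

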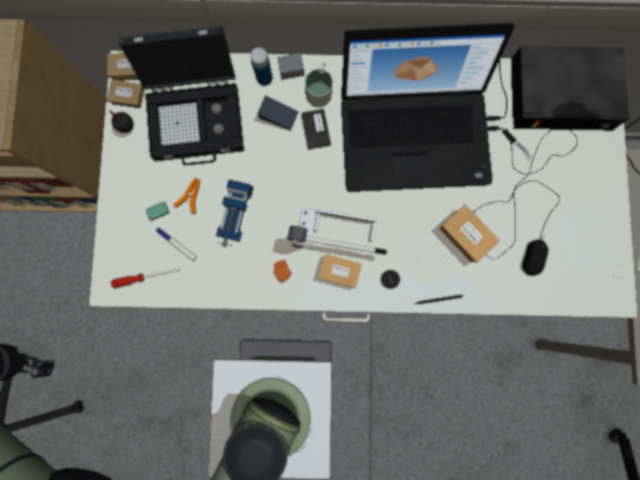

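View pics/wrist0.png

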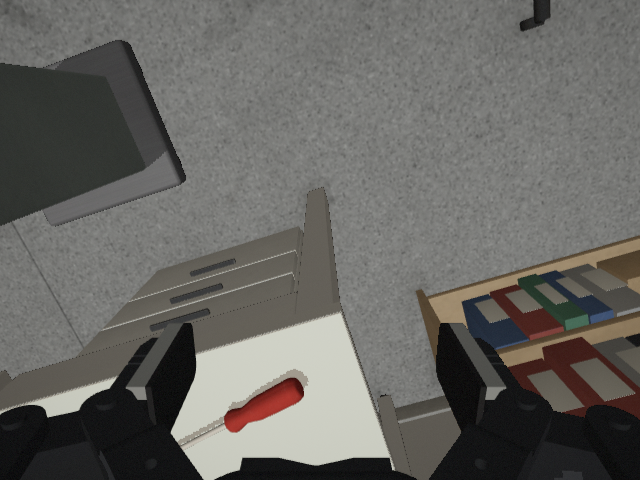

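```bash
cat > h.py <<'E'
import numpy as np, cv2
from station import monitor, eyes, ctrl
from scipy.spatial.transform import Rotation as R
def cam(n,st=None):
    m=eyes.camera_model(n)
    if n=="wrist":
        w,x,y,z=st["eef_rot"]; T=np.eye(4); T[:3,:3]=R.from_quat([x,y,z,w]).as_matrix(); T[:3,3]=st["ee_pos"]
        return m["mtx"],T@np.array(m["tool_from_camera"])
    return np.array(m["mtx"]),np.array(m["cam_to_world"])
def ray(c,px):
    K,T=c; d=np.linalg.inv(K)@[px[0],px[1],1]; d=np.array([d[0],-d[1],-d[2]])
    return T[:3,3],T[:3,:3]@d
def onz(c,px,z):
    o,d=ray(c,px); return o+d*(z-o[2])/d[2]
def proj(c,P):
    K,T=c; p=np.linalg.inv(T)@np.append(P,1); p=K@[p[0],-p[1],-p[2]]; return p[:2]/p[2]
E
python3 - <<'E'
import cv2
from h import *
a=cv2.imread('pics/top0.png')[200:320,250:410]; cv2.imwrite('pics/t0c.png',cv2.resize(a,None,fx=5,fy=5,interpolation=cv2.INTER_CUBIC))
a=cv2.imread('pics/scene0.png')[185:345,240:400]; cv2.imwrite('pics/s0c.png',cv2.resize(a,None,fx=3.75,fy=3.75,interpolation=cv2.INTER_CUBIC))
E
```

```text
(no output)
```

View pics/t0c.png

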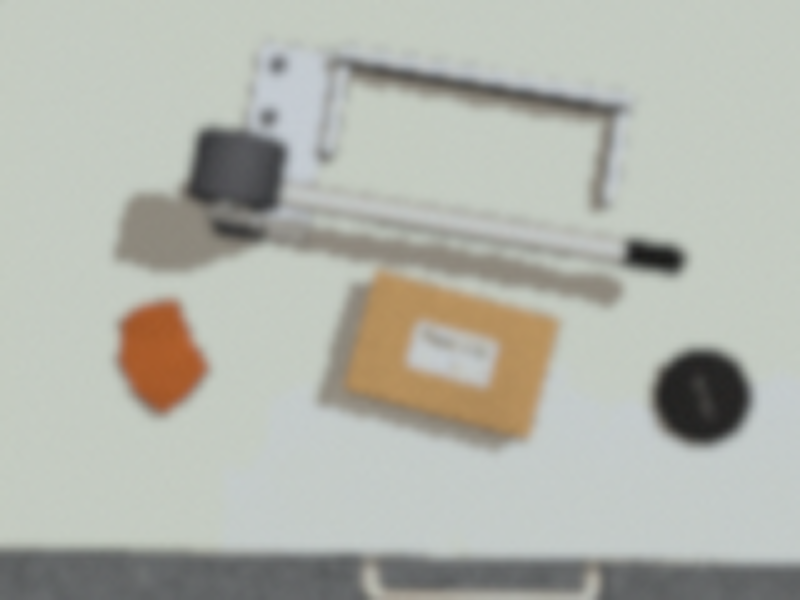

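View pics/s0c.png

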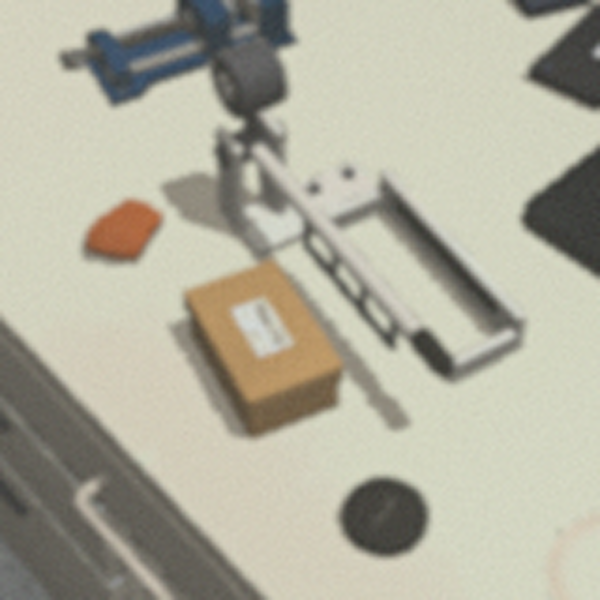

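```bash
python3 - <<'E'
from h import *
c=cam("top")
f=lambda u,v,z:np.round(onz(c,(u/5+250-.4,v/5+200-.4),z),4)
b=[f(*p,.045) for p in [(380,272),(558,318),(528,437),(348,390)]]
print("box",b,np.mean(b,0)); 
for i in range(4): print(np.linalg.norm(b[i]-b[(i+1)%4]))
e=b[1]-b[0]; print("box yaw",np.degrees(np.arctan2(e[0],-e[1])), np.degrees(np.arctan2(*( (b[2]-b[3])*[1,-1,1])[:2])))
tip=f(684,260,.075); a=f(300,198,.075); print("tip",tip,a,np.degrees(np.arctan2((tip-a)[0],-(tip-a)[1])))
s0=f(345,62,.036); s1=f(625,106,.036); print("stop",s0,s1,np.degrees(np.arctan2((s1-s0)[0],-(s1-s0)[1])))
print("cheek ends L",f(325,158,.02),"R",f(602,207,.02))
print("cap",f(702,397,.01),"sherd",f(163,355,.008), "desk edge",f(400,555,0))
print("drum",f(240,165,.135))
cc=cam("scene"); g=lambda u,v,z:np.round(onz(cc,(u/3.75+240-.4,v/3.75+185-.4),z),4)
print("scene box",[g(*p,.045) for p in [(185,297),(270,260),(342,365),(252,405)]],"tip",g(447,368,.075))
print("lens",g(384,512,.01))
E
```

```text
box [array([ 0.4379, -0.1391,  0.045 ]), array([ 0.4149, -0.2356,  0.045 ]), array([ 0.3507, -0.22  ,  0.045 ]), array([ 0.3738, -0.123 ,  0.045 ])] [ 0.394325 -0.179425  0.045   ]
0.09920307454912877
0.0660681466366357
0.09971263711285547
0.06609099787414319
box yaw -13.405875241136576 -13.395159578581387
tip [ 0.4445 -0.2996  0.075 ] [ 0.4734 -0.0953  0.075 ] -8.051561238837268
stop [ 0.5546 -0.1179  0.036 ] [ 0.5332 -0.2723  0.036 ] -7.890981454541095
cheek ends L [ 0.5033 -0.1079  0.02  ] R [ 0.4791 -0.2616  0.02  ]
cap [ 0.376  -0.3182  0.01  ] sherd [ 0.3932 -0.0207  0.008 ] desk edge [ 0.2866 -0.1537  0.    ]
drum [ 0.4818 -0.0651  0.135 ]
scene box [array([ 0.3722, -0.1245,  0.045 ]), array([ 0.4366, -0.1349,  0.045 ]), array([ 0.4138, -0.2349,  0.045 ]), array([ 0.3498, -0.2229,  0.045 ])] tip [ 0.4449 -0.2961  0.075 ]
lens [ 0.3766 -0.3175  0.01  ]
```

Request:
carry_out(jaw=[0.085,0.085,0.085,0.085,0.085,0.085,0.085,0.085,0.085,0.085], dp=[[0,0,0],[0,0,0],[0,0,0],[0,0,0],[0,0,0],[0,0,0],[0,0,0],[0,0,0],[0,0,0],[0,0,0]], roll=[8,8,8,8,8,8,8,8,8,8])

```text
time: 1.15
ee_pos: [0.1702, 0.5227, 0.2419]
eef_rot: [0.0, 0.757, 0.654, -0.0]
ft_force: [0.3, -0.1, -0.1]
width: 0.0849
```

Request:
carry_out(jaw=[0.085,0.085,0.085,0.085,0.085,0.085,0.085,0.085,0.085,0.085,0.085,0.085], dp=[[-0.04,0.021,0],[-0.04,0.021,0],[-0.04,0.021,0],[-0.04,0.021,0],[-0.04,0.021,0],[-0.04,0.021,0],[-0.04,0.021,0],[-0.04,0.021,0],[-0.04,0.021,0],[-0.04,0.021,0],[-0.04,0.021,0],[-0.04,0.021,0]], roll=[0,0,0,0,0,0,0,0,0,0,0,0])

```text
time: 2.35
ee_pos: [0.3528, 0.0106, 0.2424]
eef_rot: [0.0, 0.755, 0.656, 0.0]
ft_force: [1.0, 0.7, -0.0]
width: 0.0855
```

```bash
python3 - <<'E'
from h import *
s=monitor.state()
cv2.imwrite("pics/w1.png",eyes.snapshot("wrist")[...,::-1])
c=cam("wrist",s); np.savez("w1.npz",K=c[0],T=c[1])
print(s["ee_pos"])
E
```

```text
[0.35284947 0.01061517 0.24240908]
```

View pics/w1.png

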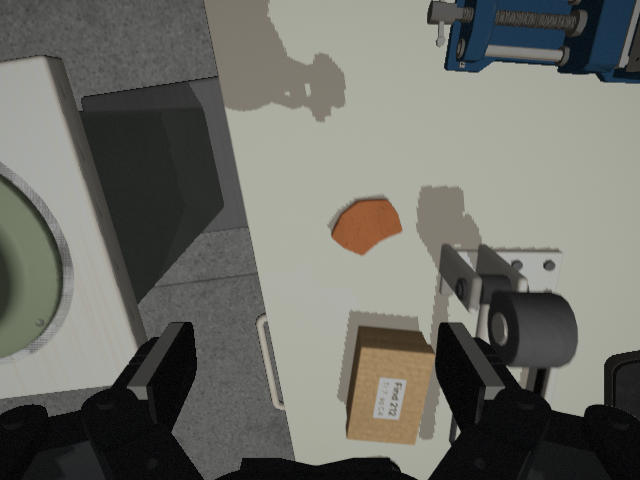

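```bash
python3 - <<'E'
from h import *
d=np.load("w1.npz"); c=(d["K"],d["T"])
t=np.radians(-8.05); X=np.array([np.cos(t),np.sin(t)]); Y=np.array([-X[1],X[0]])
O=np.array([.4600,-.1815])
def b(p): q=p[:2]-O; return np.round([q@X*1000,q@Y*1000],1)
for n,u,v,z in [("drum front ctr",503,328,.135),("drum front top(left edge)",490,340,.135),("back top",563,293,.159),("front upper",505,292,.159),("plate top L",443,250,.089),("sherd",368,226,.016),("sherdL",332,232,.008),
 ("box tl",358,327,.045),("box tr",434,345,.045),("box bl",347,441,.045),("box br",416,444,.045)]:
    P=onz(c,(u,v),z); print(n,P[:2].round(4),b(P))
# predicted drum
for xx in (-18,18):
  print(xx,[proj(c,np.append(O+X*xx/1e3+Y*y/1e3,z)).round(0) for y,z in((120,.135),(96,.135),(144,.135),(120,.159))])
E
```

```text
drum front ctr [ 0.4641 -0.0619] [-12.7 119. ]
drum front top(left edge) [ 0.4557 -0.0696] [-19.9 110.2]
back top [ 0.4874 -0.0289] [  5.8 154.9]
front upper [ 0.4552 -0.0238] [-26.8 155.5]
plate top L [ 0.4407 -0.0215] [-41.5 155.8]
sherd [ 0.3957 -0.0184] [-86.5 152.5]
sherdL [ 0.3634 -0.0219] [-118.   144.5]
box tl [ 0.3751 -0.1005] [-95.4  68.3]
box tr [ 0.4405 -0.1281] [-26.8  50.1]
box bl [ 0.3509 -0.2239] [-102.1  -57.2]
box br [ 0.4173 -0.2369] [-34.6 -60.9]
-18 [array([495., 327.]), array([490., 359.]), array([500., 292.]), array([511., 347.])]
18 [array([551., 327.]), array([545., 359.]), array([558., 292.]), array([573., 347.])]
```

Request:
carry_out(jaw=[0.085,0.085,0.085,0.085,0.085,0.085,0.085,0.085,0.085,0.085], dp=[[-0.0384,0.0227,0],[-0.0384,0.0227,0],[-0.0384,0.0226,0],[0,0,0],[0,0,0.036],[0,0,0.036],[0,0,0.036],[0,0,0.026],[0,0,0.01],[0,0,0]], roll=[0,0,0,0,0,0,0,0,0,0])

```text
time: 3.4
ee_pos: [0.4028, -0.11, 0.0974]
eef_rot: [-0.001, 0.755, 0.656, -0.001]
ft_force: [-0.7, -0.9, 0.4]
width: 0.0848
```

```bash
python3 - <<'E'
from h import *
s=monitor.state(); print(s["ee_pos"],s["ft_force"],s["time"])
cv2.imwrite("pics/w2.png",eyes.snapshot("wrist")[...,::-1])
a=eyes.snapshot("scene")[185:345,240:400,::-1]; cv2.imwrite('pics/s2c.png',cv2.resize(a,None,fx=3.75,fy=3.75,interpolation=cv2.INTER_CUBIC))
E
```

```text
[ 0.40278099 -0.10998235  0.09738809] [-0.72813874 -0.90968366  0.39716697] 3.4
```

View pics/w2.png

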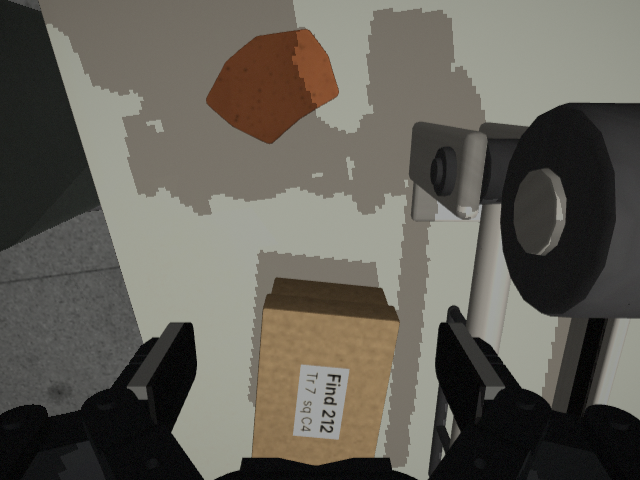

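View pics/s2c.png

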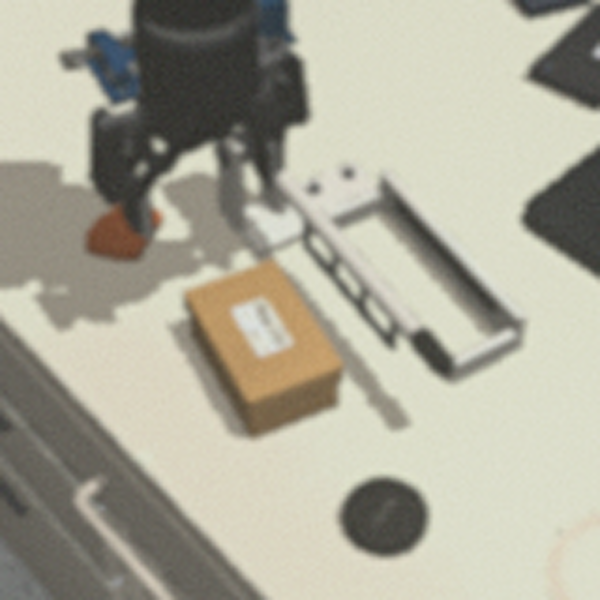

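Request:
carry_out(jaw=[0.085,0.085,0.085,0.085,0.085,0.085,0.085,0.085,0.085,0.085], dp=[[0.008,0.003,0],[0.008,0,0],[0.004,0,0],[0.004,0,0],[0.004,0,0],[0.004,0,0],[0.004,0,0],[0.004,0,0],[0.004,0,0],[0,0,0]], roll=[0,0,0,0,0,0,0,0,0,0])

```text
time: 4.5
ee_pos: [0.4129, -0.0673, 0.0981]
eef_rot: [-0.0, 0.755, 0.656, 0.0]
ft_force: [-0.3, -0.8, 0.8]
width: 0.0853
```

```bash
python3 - <<'E'
from h import *
s=monitor.state(); print(s["ee_pos"],s["ft_force"],s["time"])
cv2.imwrite("pics/w3.png",eyes.snapshot("wrist")[...,::-1])
a=eyes.snapshot("scene")[145:345,220:420,::-1]; cv2.imwrite('pics/s3c.png',cv2.resize(a,None,fx=3,fy=3,interpolation=cv2.INTER_CUBIC))
E
```

```text
[ 0.41294063 -0.06726746  0.09809125] [-0.26550362 -0.75388213  0.82372012] 4.5
```

View pics/w3.png

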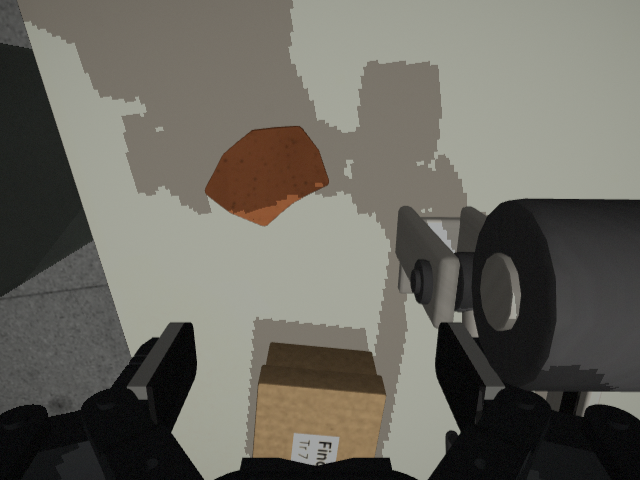

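View pics/s3c.png

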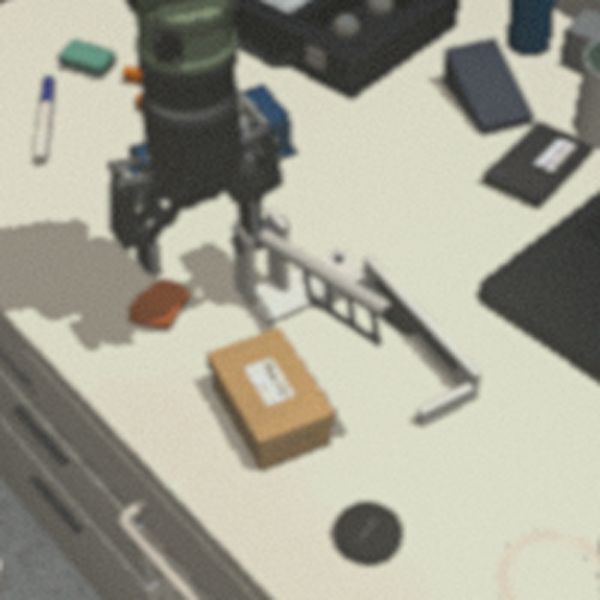

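Request:
carry_out(jaw=[0.085,0.085,0.085,0.085,0.085,0.085,0.085,0.085,0.085], dp=[[0.004,0,0],[0.004,0,0],[0.004,0,0],[0.004,0,0],[0.004,0,0],[0.003,0,0],[0.003,0,0],[0.003,0,0],[0,0,0]], roll=[0,0,0,0,0,0,0,0,0])

```text
time: 5.5
ee_pos: [0.4173, -0.0386, 0.0984]
eef_rot: [-0.0, 0.755, 0.656, 0.0]
ft_force: [-0.2, -0.2, 0.6]
width: 0.0848
```

```bash
python3 - <<'E'
from h import *
s=monitor.state(); print(s["ee_pos"],s["ft_force"],s["time"])
cv2.imwrite("pics/w4.png",eyes.snapshot("wrist")[...,::-1])
a=eyes.snapshot("scene")[115:345,220:450,::-1]; cv2.imwrite('pics/s4c.png',cv2.resize(a,None,fx=2.6,fy=2.6,interpolation=cv2.INTER_CUBIC))
E
```

```text
[ 0.4173259  -0.03864298  0.09838102] [-0.18794288 -0.15163695  0.5960559 ] 5.5
```

View pics/w4.png

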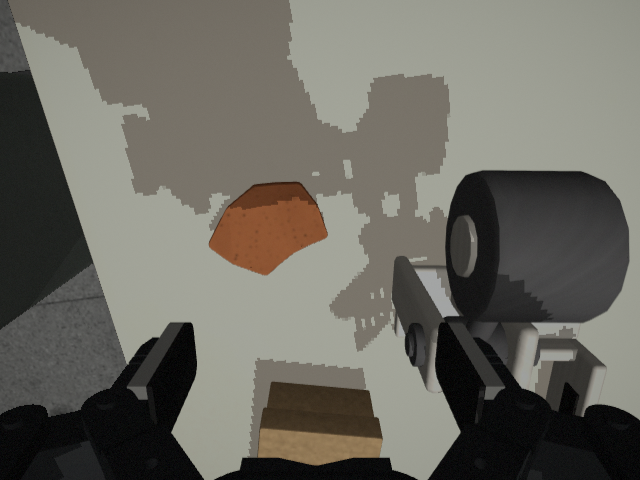

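View pics/s4c.png

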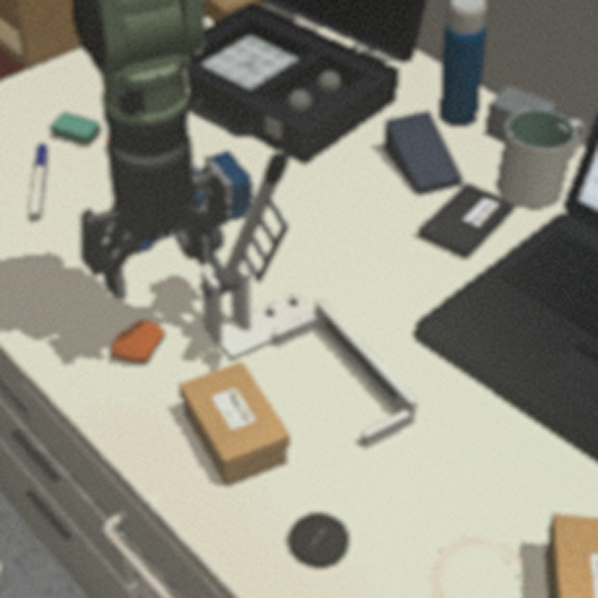

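Request:
carry_out(jaw=[0.085,0.085,0.085,0.085,0.085,0.085,0.085,0.085], dp=[[0,0,0],[0,0,0],[0,-0.01,0],[0,-0.02,0],[0,-0.02,0],[0,-0.01,-0.03],[0,0,-0.04],[0,0,-0.04]], roll=[0,0,0,0,0,0,0,0])

```text
time: 6.4
ee_pos: [0.3557, -0.0306, 0.2091]
eef_rot: [-0.001, 0.755, 0.656, -0.001]
ft_force: [1.5, -0.6, -0.3]
width: 0.085
```

```bash
python3 - <<'E'
from h import *
s=monitor.state(); print(s["ee_pos"],s["ft_force"],s["time"])
a=eyes.snapshot("top")[180:320,230:420,::-1]; cv2.imwrite('pics/t5c.png',cv2.resize(a,None,fx=4,fy=4,interpolation=cv2.INTER_CUBIC))
a=eyes.snapshot("scene")[115:345,220:450,::-1]; cv2.imwrite('pics/s5c.png',cv2.resize(a,None,fx=2.6,fy=2.6,interpolation=cv2.INTER_CUBIC))
E
```

```text
[ 0.35569571 -0.03062515  0.20911944] [ 1.46107406 -0.57295861 -0.32259183] 6.4
```

View pics/s5c.png

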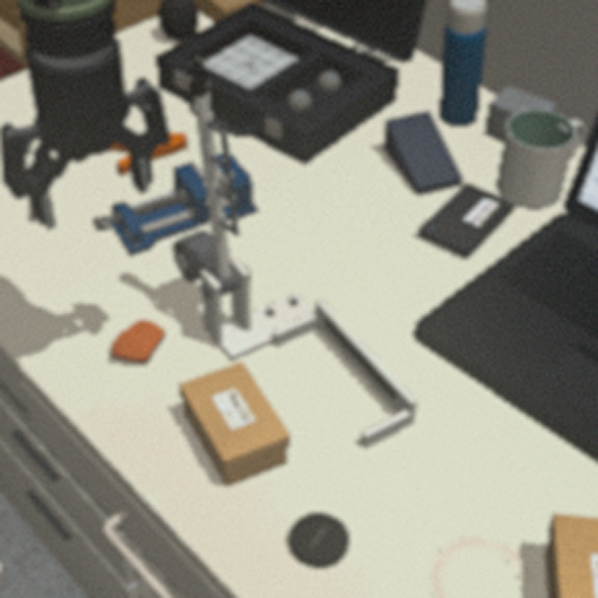

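View pics/t5c.png

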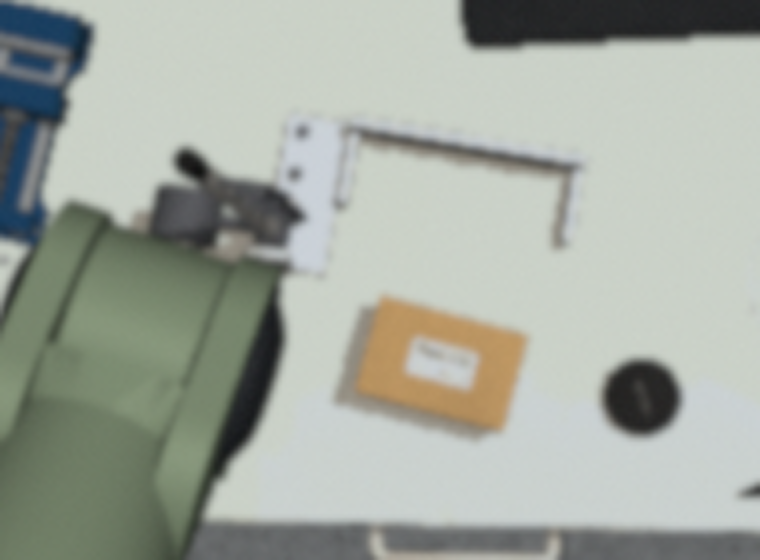

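Request:
carry_out(jaw=[0.07,0.07,0.07,0.07,0.07,0.07,0.07,0.07,0.07,0.07,0.07], dp=[[0,0,0],[0,0,0],[0,0,0],[0,0,0],[0,0,0],[0,0,0],[0,0,0],[0,0,0],[0,0,0],[0,0,0],[0,0,0]], roll=[-8.2,-8.2,-8.2,-8.2,-8.2,-8.2,-8.2,-8.2,-8.2,-8.2,-8])

```text
time: 7.6
ee_pos: [0.3565, -0.0308, 0.2075]
eef_rot: [-0.001, 0.067, 0.998, -0.0]
ft_force: [0.2, 0.2, -0.5]
width: 0.0702
```

Request:
carry_out(jaw=[0.07,0.07,0.07,0.07,0.07], dp=[[0,-0.04,0],[0,-0.04,0],[0,-0.04,0],[0,-0.018,0],[0,0,0]], roll=[0,0,0,0,0])

```text
time: 8.1
ee_pos: [0.3375, -0.1692, 0.2077]
eef_rot: [-0.0, 0.072, 0.997, -0.0]
ft_force: [-0.4, 1.0, -0.4]
width: 0.0703
```

```bash
python3 - <<'E'
from h import *
s=monitor.state(); print(s["ee_pos"],s["eef_rot"],s["time"],s["qpos"])
w,x,y,z=s["eef_rot"];M=R.from_quat([x,y,z,w]).as_matrix(); print(M.round(4))
cv2.imwrite("pics/w6.png",eyes.snapshot("wrist")[...,::-1])
c=cam("wrist",s); np.savez("w6.npz",K=c[0],T=c[1])
E
```

```text
[ 0.33746359 -0.1691782   0.20767594] [-4.20820621e-04  7.23149455e-02  9.97381745e-01 -1.63670372e-04] 8.1 [-6.60347178e-01  3.54775908e-02 -6.50508207e-01  8.85329266e-01
 -7.39205111e-04 -5.15590727e-01]
[[-9.895e-01  1.443e-01 -9.000e-04]
 [ 1.443e-01  9.895e-01 -3.000e-04]
 [ 8.000e-04 -4.000e-04 -1.000e+00]]
```

View pics/w6.png

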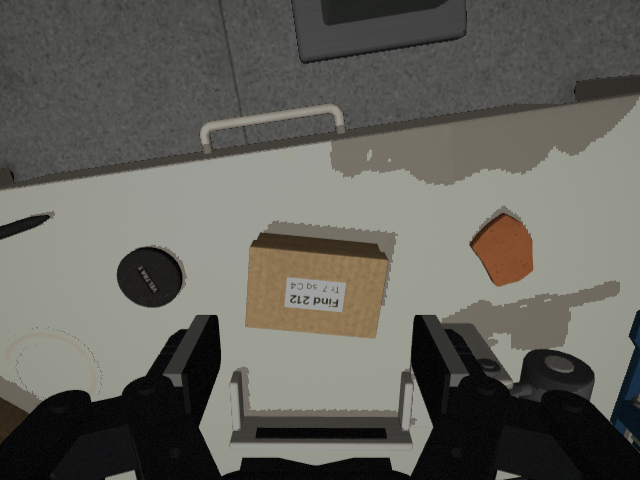

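```bash
python3 - <<'E'
from h import *
d=np.load("w6.npz"); c=(d["K"],d["T"])
im=cv2.imread("pics/w6.png")[350:460,215:430]; cv2.imwrite("pics/w6c.png",cv2.resize(im,None,fx=3.6,fy=3.6,interpolation=cv2.INTER_CUBIC))
im=cv2.imread("pics/w6.png")
t=np.radians(-8.05); X=np.array([np.cos(t),np.sin(t)]); Y=np.array([-X[1],X[0]]); O=np.array([.461,-.1815])
def b(p): q=p[:2]-O; return np.round([q@X*1000,q@Y*1000],1)
L=[]
for u,v in [(249,244),(387,259),(377,338),(246,326)]:
    P=onz(c,(u,v),.045);L.append(P[:2]);print(P[:2].round(4),b(P))
L=np.array(L);print("ctr",L.mean(0),b(L.mean(0)))
e=L[0]-L[1];print(np.degrees(np.arctan2(e[0],-e[1])));e=L[3]-L[2];print(np.degrees(np.arctan2(e[0],-e[1])))
E
```

```text
[ 0.3481 -0.2202] [-106.3  -54.2]
[ 0.3744 -0.1207] [-94.2  48.1]
[ 0.4401 -0.1347] [-27.3  43.4]
[ 0.4146 -0.2357] [-38.3 -60.1]
ctr [ 0.39431798 -0.17783331] [-66.5  -5.7]
-14.812983207956645
-14.145498309843934
```

View pics/w6c.png

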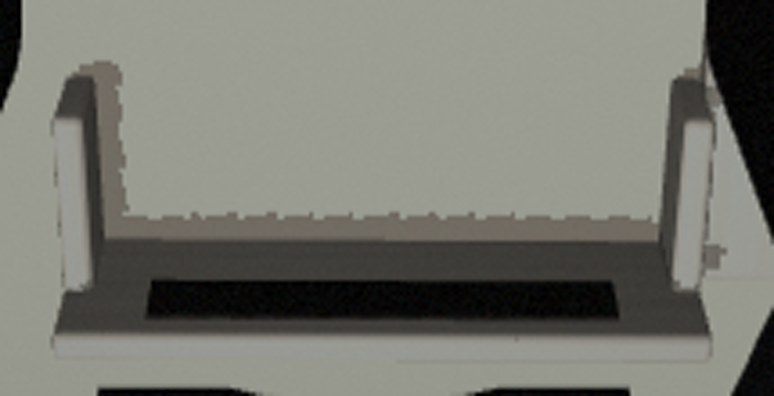

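```bash
python3 - <<'E'
from h import *
d=np.load("w6.npz"); c=(d["K"],d["T"])
r=onz(c,(103/3.6+215,241/3.6+350),0)[:2]; l=onz(c,(662/3.6+215,241/3.6+350),0)[:2]
e=l-r; Y=e/np.linalg.norm(e); X=np.array([Y[1],-Y[0]]); print(r,l,np.linalg.norm(e),np.degrees(np.arctan2(X[1],X[0])))
print("O",(r+l)/2-.085*X)
E
```

```text
[ 0.5370663  -0.26957868] [ 0.55881765 -0.11868961] 0.15244878421282357 -8.202940268127563
O [ 0.46381161 -0.18200637]
```

Request:
carry_out(jaw=[0.07,0.07,0.07,0.07,0.07,0.07,0.07], dp=[[0.007,0,0.03],[0,0,0.04],[0,0,0.04],[0,0,0.04],[0,0,0.025],[0,0,0.012],[0,0,0]], roll=[0,0,0,0,0,0,0])

```text
time: 8.85
ee_pos: [0.3296, -0.164, 0.0198]
eef_rot: [-0.002, 0.069, 0.998, 0.001]
ft_force: [-0.7, 0.3, -0.2]
width: 0.0696
```

Request:
carry_out(jaw=[0.07,0.07,0.07,0.07,0.07,0.07,0.07,0.07,0.07,0.07,0.07,0.07], dp=[[-0.006,0,0],[-0.005,0,0],[-0.005,0,0],[-0.005,0,0],[-0.005,0,0],[-0.005,0,0],[-0.005,0,0],[-0.005,0,0],[-0.005,0,0],[-0.005,0,0],[-0.004,0,0],[0,0,0]], roll=[0,0,0,0,0,0,0,0,0,0,0,0])

```text
time: 10.05
ee_pos: [0.3875, -0.1747, 0.0214]
eef_rot: [0.001, 0.07, 0.998, -0.0]
ft_force: [0.6, 0.5, -1.0]
width: 0.0697
```

```bash
python3 - <<'E'
from h import *
s=monitor.state(); print(s["ee_pos"],s["ft_force"],s["time"])
cv2.imwrite("pics/w7.png",eyes.snapshot("wrist")[...,::-1])
c=cam("wrist",s); np.savez("w7.npz",K=c[0],T=c[1])
a=eyes.snapshot("scene")[115:345,220:450,::-1]; cv2.imwrite('pics/s7c.png',cv2.resize(a,None,fx=2.6,fy=2.6,interpolation=cv2.INTER_CUBIC))
E
```

```text
[ 0.38749407 -0.17471756  0.02139442] [ 0.56728893  0.51284732 -0.9966342 ] 10.05
```

View pics/w7.png

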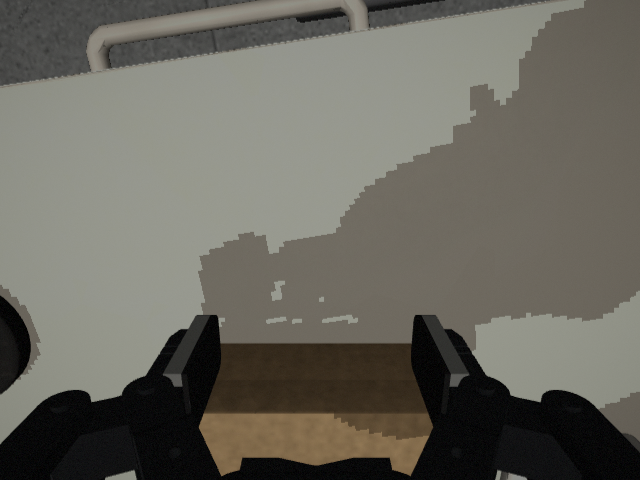

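View pics/s7c.png

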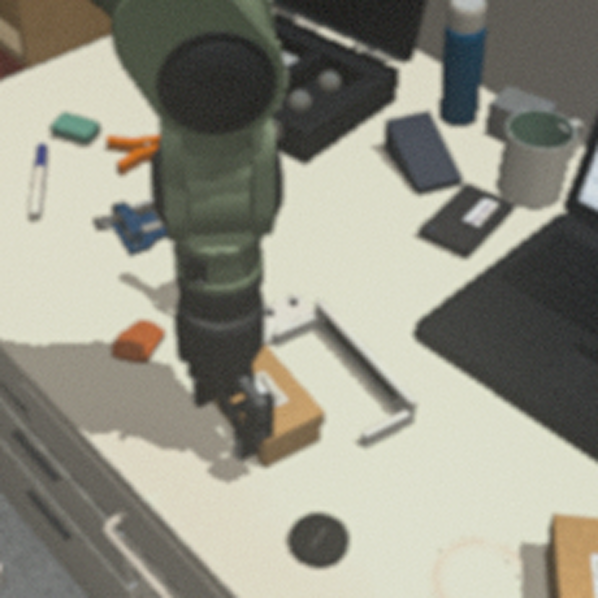

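Request:
carry_out(jaw=[0.07,0.07,0.07,0.07,0.07,0.07,0.07], dp=[[0.01,0,0],[0.01,0,-0.01],[0,0,-0.04],[0,0,-0.04],[0,0,-0.04],[0,0,-0.04],[0,0,0]], roll=[0,0,0,0,0,0,0])

```text
time: 10.85
ee_pos: [0.3683, -0.1732, 0.1959]
eef_rot: [0.004, 0.07, 0.998, -0.002]
ft_force: [-0.2, 0.1, -0.1]
width: 0.0698
```

```bash
python3 - <<'E'
from h import *
s=monitor.state(); print(s["ee_pos"],s["eef_rot"],s["time"])
cv2.imwrite("pics/w8.png",eyes.snapshot("wrist")[...,::-1])
c=cam("wrist",s); np.savez("w8.npz",K=c[0],T=c[1])
E
```

```text
[ 0.36825733 -0.17320112  0.19594528] [ 0.00394817  0.07017127  0.99752432 -0.00237298] 10.85
```

View pics/w8.png

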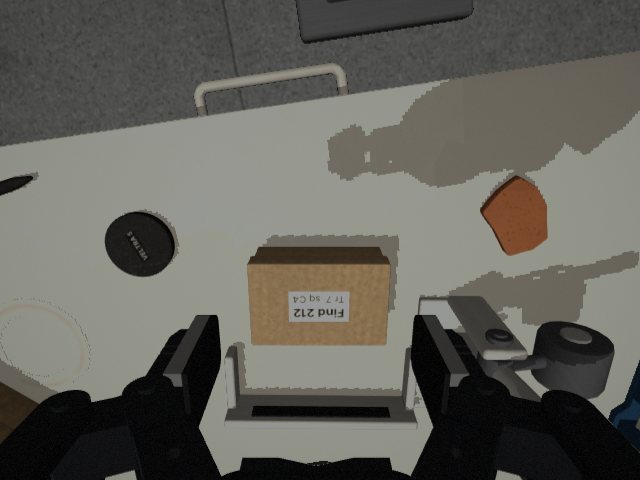

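```bash
python3 - <<'E'
from h import *
d=np.load("w8.npz"); c=(d["K"],d["T"])
im=cv2.imread("pics/w8.png")
cv2.imwrite("pics/w8c.png",cv2.resize(im[235:435,215:430],None,fx=3,fy=3,interpolation=cv2.INTER_CUBIC))
t=np.radians(-8.2); X=np.array([np.cos(t),np.sin(t)]); Y=np.array([-X[1],X[0]]); O=np.array([.462,-.182])
def b(p): q=p[:2]-O; return np.round([q@X*1000,q@Y*1000],1)
for u,v in [(248,262),(389,264),(387,345),(252,345)]: print("box",b(onz(c,(u,v),.045)))
for u,v in [(243,395),(403,396)]: print("stop",b(onz(c,(u,v),.0)))
E
```

```text
box [-64.8 -53.6]
box [-63.7  47.7]
box [ 3.2 50.1]
box [  3.9 -53.9]
stop [ 86.4 -72.7]
stop [86.5 76.8]
```

View pics/w8c.png

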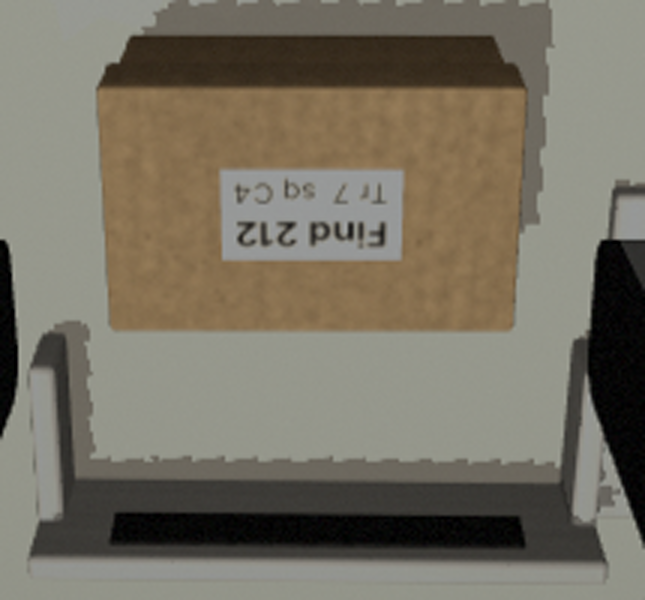

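Request:
carry_out(jaw=[0.07,0.07,0.07,0.07,0.07,0.07,0.07], dp=[[0,0,0.03],[0,0,0.04],[0,0,0.04],[0,0,0.035],[0,0,0.02],[0,0,0.011],[0,0,0]], roll=[0,0,0,0,0,0,0])

```text
time: 11.6
ee_pos: [0.3633, -0.1697, 0.013]
eef_rot: [-0.003, 0.07, 0.998, 0.002]
ft_force: [-0.8, 1.8, 1.2]
width: 0.0701
```

Request:
carry_out(jaw=[0.07,0.07,0.07,0.07,0.07,0.07,0.07,0.07,0.07,0.07,0.07,0.07], dp=[[-0.008,0,0],[-0.007,0,0],[-0.005,0,0],[-0.006,0.0003,0],[-0.006,0.0004,0],[-0.006,0.0004,0],[-0.006,0.0004,0],[-0.006,0.0004,0],[-0.006,0.0004,0],[-0.006,0.0004,0],[-0.006,0.0004,0],[-0.006,0.0004,0]], roll=[0,0,0,0,0,0,0,0,0,0,0,0])

```text
time: 12.8
ee_pos: [0.4405, -0.1783, 0.0152]
eef_rot: [0.0, 0.07, 0.998, 0.0]
ft_force: [-3.7, 0.5, 3.2]
width: 0.07
```

Request:
carry_out(jaw=[0.07,0.07,0.07,0.07,0.07,0.07], dp=[[-0.005,0.0003,0],[-0.005,0.0003,0],[-0.004,0,0],[-0.003,0,0],[-0.003,0,0],[0,0,0]], roll=[0,0,0,0,0,0])

```text
time: 13.4
ee_pos: [0.4605, -0.1806, 0.0153]
eef_rot: [0.001, 0.07, 0.998, 0.0]
ft_force: [-1.8, 0.3, 1.2]
width: 0.07
```

Request:
carry_out(jaw=[0.07,0.07,0.07,0.07], dp=[[-0.002,0,0],[-0.002,0,0],[-0.002,0,0],[0,0,0]], roll=[0,0,0,0])

```text
time: 13.8
ee_pos: [0.4666, -0.1815, 0.0153]
eef_rot: [0.001, 0.07, 0.998, -0.0]
ft_force: [-0.4, 0.3, -0.1]
width: 0.0704
```

Request:
carry_out(jaw=[0.07,0.07,0.07], dp=[[-0.001,0,0],[-0.001,0,0],[0,0,0]], roll=[0,0,0])

```text
time: 14.1
ee_pos: [0.4675, -0.1816, 0.0153]
eef_rot: [-0.0, 0.07, 0.998, -0.0]
ft_force: [-3.2, 0.5, 2.8]
width: 0.0699
```

Request:
carry_out(jaw=[0.07,0.07,0.07], dp=[[-0.001,0,0],[-0.001,0,0],[0,0,0]], roll=[0,0,0])

```text
time: 14.4
ee_pos: [0.4675, -0.1815, 0.0151]
eef_rot: [-0.002, 0.07, 0.998, -0.0]
ft_force: [-8.6, -0.4, 5.9]
width: 0.0701
```

```bash
python3 - <<'E'
from h import *
s=monitor.state(); print(s["ee_pos"],s["ft_force"],s["time"])
a=eyes.snapshot("scene")[115:345,220:450,::-1]; cv2.imwrite('pics/s9c.png',cv2.resize(a,None,fx=2.6,fy=2.6,interpolation=cv2.INTER_CUBIC))
E
```

```text
[ 0.46753415 -0.18153721  0.01511142] [-8.5667249  -0.42441014  5.94438554] 14.4
```

View pics/s9c.png

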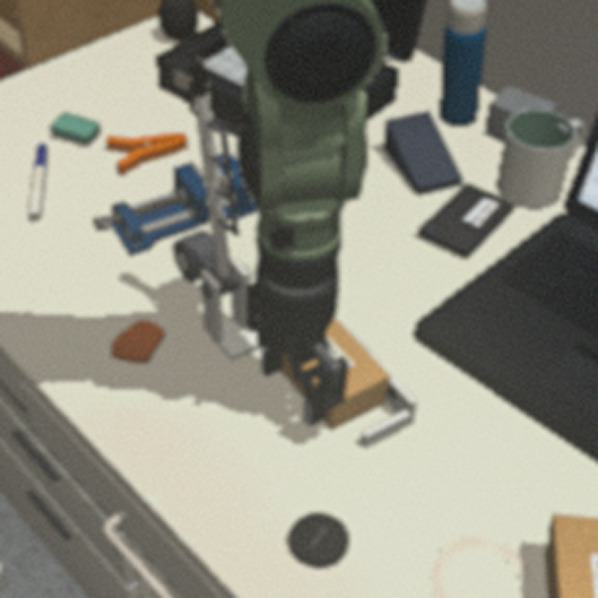

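Request:
carry_out(jaw=[0.07,0.07,0.07], dp=[[-0.001,0,0],[0,0,0],[0,0,0]], roll=[0,0,0])

```text
time: 14.75
ee_pos: [0.4675, -0.1815, 0.015]
eef_rot: [-0.003, 0.071, 0.998, -0.0]
ft_force: [-10.6, 0.4, 7.6]
width: 0.0703
```

Request:
carry_out(jaw=[0.07,0.07,0.07,0.07,0.07,0.07,0.07,0.07,0.07,0.07,0.07], dp=[[0.003,0,0],[0.004,0,0],[0.01,0,0],[0.015,0,0],[0.02,0,0],[0.02,0,-0.02],[0,0,-0.04],[0,0,-0.04],[0,0,-0.04],[0,0,-0.04],[0,0,0]], roll=[0,0,0,0,0,0,0,0,0,0,0])

```text
time: 15.85
ee_pos: [0.4023, -0.1738, 0.2003]
eef_rot: [0.005, 0.07, 0.998, -0.002]
ft_force: [0.2, -1.0, 0.6]
width: 0.0705
```

```bash
python3 - <<'E'
from h import *
s=monitor.state(); print(s["ee_pos"],s["eef_rot"],s["time"])
cv2.imwrite("pics/w10.png",eyes.snapshot("wrist")[...,::-1])
c=cam("wrist",s); np.savez("w10.npz",K=c[0],T=c[1])
a=eyes.snapshot("scene")[115:345,220:450,::-1]; cv2.imwrite('pics/s10c.png',cv2.resize(a,None,fx=2.6,fy=2.6,interpolation=cv2.INTER_CUBIC))
E
```

```text
[ 0.40232907 -0.1738275   0.20029687] [ 0.00468407  0.07001984  0.99753178 -0.00237258] 15.85
```

View pics/w10.png

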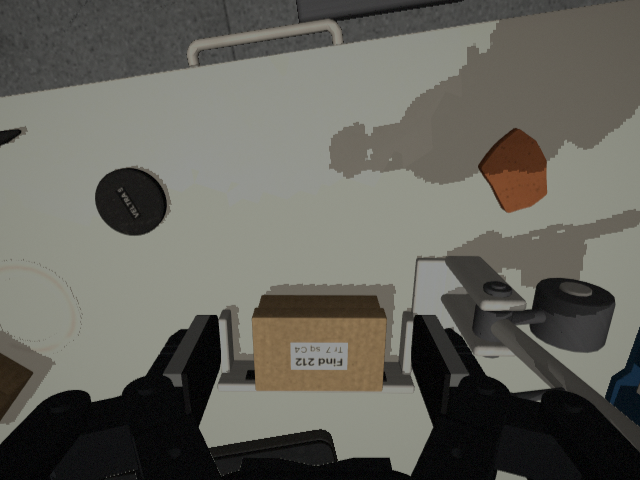

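View pics/s10c.png

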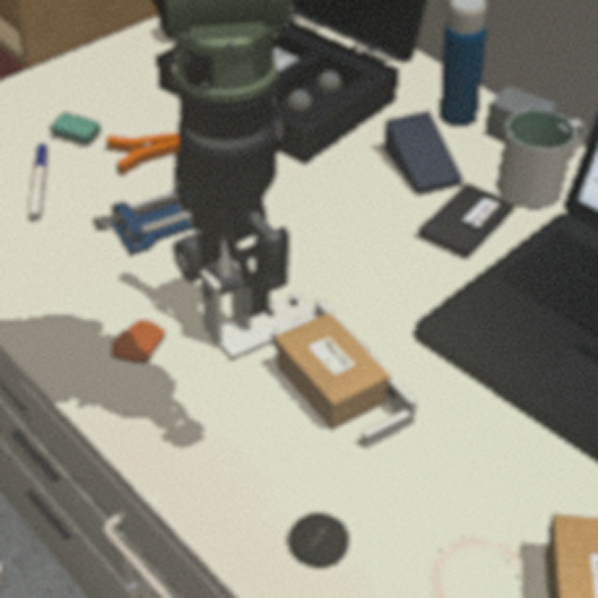

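Request:
carry_out(jaw=[0.07,0.07,0.07,0.07,0.07,0.07], dp=[[0.03,0,0],[0.025,0,0],[0,0.04,0],[0,0.045,0],[0,0.045,0],[0,0,0]], roll=[0,0,0,0,0,0])

```text
time: 16.55
ee_pos: [0.3614, -0.0308, 0.1936]
eef_rot: [-0.002, 0.066, 0.998, 0.001]
ft_force: [-0.7, -0.6, 0.0]
width: 0.0698
```

```bash
python3 - <<'E'
from h import *
s=monitor.state(); print(s["ee_pos"],s["time"],s["ft_force"])
im=eyes.snapshot("top")[...,::-1].copy(); cv2.imwrite("pics/t11.png",im)
cv2.imwrite('pics/t11c.png',cv2.resize(im[185:320,250:410],None,fx=4.4,fy=4.4,interpolation=cv2.INTER_CUBIC))
d=np.load("w10.npz"); c=(d["K"],d["T"])
t=np.radians(-8.2); X=np.array([np.cos(t),np.sin(t)]); Y=np.array([-X[1],X[0]]); O=np.array([.462,-.182])
def b(p): q=p[:2]-O; return np.round([q@X*1000,q@Y*1000],1)
for u,v in [(254,316),(387,317),(384,390),(256,390)]: print("box",b(onz(c,(u,v),.045)))
for u,v in [(219,391),(413,392)]: print("stop rear ends",b(onz(c,(u,v),.036)))
E
```

```text
[ 0.36142513 -0.03084765  0.19358277] 16.55 [-0.68285739 -0.55352506  0.02742563]
box [ 15.3 -47.7]
box [15.5 53.8]
box [82.3 55.3]
box [ 83.1 -49. ]
stop rear ends [ 91.4 -81.8]
stop rear ends [91.2 81.5]
```

View pics/t11c.png

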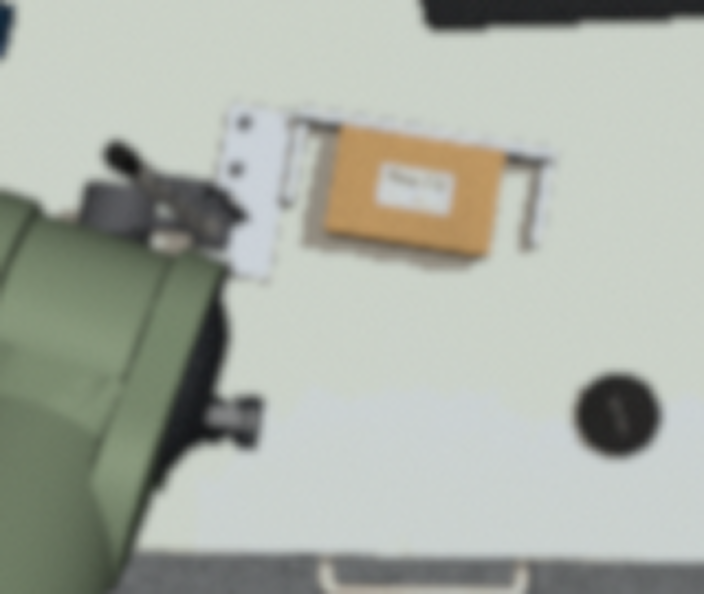

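```bash
python3 - <<'E'
from station import finish_job
print(finish_job())
E
```

```text
the job is handed in; nothing more can be done
None
```

The stop arm is up and staying up by itself, and the finds box is home against the back stop. I handed the job in at about 16.6 s on the robot clock; no verdict came back.

**Raising the arm:** The tool can only point straight down, so it cannot get under the free end. I pushed the counterweight drum to the left with the side of one open finger instead. The arm went past its balance point and carried on up alone, and later pictures with the robot clear show it still raised.

**Pushing the box:** I then pushed the box with two fingertips in two strokes. The first also squared it up to the bay. In the last 2 mm of commanded travel the fingers stopped advancing while the push rose to about 10 N along the bay, so the box was against the stop. I then backed the fingers off.

**Last checks:**
- **Sideways position:** the box sits about 3 mm left of the middle, square to within about 0.5°.
- **Flush fit:** the top picture shows no visible gap at the back stop. The wrist camera put the far edge at bay x of about 83 mm instead of 85 mm. I took that as calibration error, because the blocked push showed contact.
- **Bystanders:** the lens cap and sherd look unmoved, judged by eye rather than measured. The marker was in its usual place in the last scene picture.
- **Robot:** nothing was touching it at hand-in, and the force reading was under 1 N.

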